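Index the reed pan round to the tuner's microphone

ROBOT

A 6-joint arm with a two-finger parallel gripper is mounted at the origin on the work surface. World frame = base frame: x ahead of the robot, y to its left, z up, the work surface at z = 0. Lengths are in mm, angles in rad, forces in N, time in s.
With the tool pointing down it reaches from about 275 to 750 mm from the base axis. Payload 10.2 kg.
Tool frame: the origin (TCP) lies between the finger pads; the fingertips stand 17 mm ahead of it and the grasp point (between the pads) lies 2 mm behind it; z points along the fingers, y is the line along which they close (so a half turn about z gives the same grasp; the last joint's range is limited). The gripper opens to 85 mm and grips with 20 to 120 N. Pads are 22 mm wide; open, the fingers measure 114 mm over their backs; the gripper's body (76 mm by 85 mm) begins 54 mm behind the grasp point. The pads swing forward as they close: fully open they stand 13 mm farther back than shut.
Start: joints at [0.945, 0.313, 1.498, -0, 1.331, -0.223], TCP at [205.811, 482.984, 248.294] pointing down, gripper open.
Joint ranges: [-2.94, 2.94], [-0.97, 2.17], [0.19, 2.56], [-1.23, 4.37], [0.02, 3.11], [-2.88, 2.88]. Speed limits (rad/s): [2.39, 2.39, 3.01, 3.14, 3.14, 3.14].

INTERFACE

Orientations are given as a unit quaternion [w, x, y, z].
In Python, from rig import * gives the robot as it stands.
- The arm moves only by the tool step_arm, never from a script. Its argument "commands" is text: rows parted by semicolons, each of 7 numbers parted by spaces: the opening, from 0 (shut) to 1 (fully open), then the shift along the tool's x, y, z in cm, then the turn, a rotation vector about the tool's x, y, z in rad. In form: hand x y z rx ry rz; .... A call has 1 to 20 rows; each row is the pose to reach, as a shift and turn from the pose commanded when the call began, along the tool's axes at that moment; what a row does not reach only later rows make up. A row lasts 1/12 s, in which the tool goes at most 41.7 mm and 7.16 degrees, less where a joint would pass 70% of its speed; a pose out of reach is approached as far as the arm can. A call with a gripper value outside its range is refused whole. The fingers move at their own pace and stop on an object; "newtons" is the grip in N (left out, the last holds). Time passes only in rows, so rows that repeat a pose let the fingers close. It gives the time, the measured TCP pose, the force, the opening and the grip force at its end, in the units of the state.
- sense(): the state, without advancing time (a new reading comes with each control period).
- capture(name): name is "side" or "top" or "wrist"; returns the picture (384x512x3 uint8, red, green, blue); there is no depth.
- camera_model(name): a dict with "mtx" (3x3 intrinsics, pixels), "eye" and "rotation" of the camera in the world. Camera axes: x right, y down, z forward; pixel columns grow to the right and rows downward; lengths in mm; the calibration is good to about 2 mm. The wrist camera is an equidistant fisheye: a pixel r from the principal point sees the ray r / f radians off the axis. A picture is of the moment at which its call begins: read the wrist's pose just before it. camera_model takes no time and is no camera call; for the wrist camera it gives the pose at the moment of the call.
- finish_job(): hands the job in; it is judged then, once.
Trained networks look in the newest picture that a camera, given by its name, has taken for a name from the list of things; names that differ only in an ending like _2 or _b are one class to them, and where a whole thing is asked for, a point or a joint stands for the part that bears it (a point fixed in the world has none). Each returns a list of dicts, best first, with "score" (0 to 1); they miss things now and then, are a little off and sometimes report something else, mostly with a low value. They report only what shows in the picture. A call takes as long as a camera call. They do not tell look-alikes from the thing itself.
- search_frame(camera, label): "rect" ([centre column, centre row, width, height] in pixels, round what is visible of it).
- trace(camera, label): "mask" (384x512 bool, what is visible of it) and "rect" ([centre column, centre row, width, height] in pixels, round what is visible of it).
- spot_point(camera, label): "xy" ([column, row] in pixels: a listed point, or the origin of a listed thing).
The state is a dict: "time_s": time; "joints": joint angles; "dq": joint speeds; "tau": joint torques, N m; "eef_pos": TCP position; "ee_rot": TCP orientation; "force": force on the tool from outside, world axes, zero at the start; "wrist_torque": the same for the moment, N m; "grip_width": opening from 0.0 (shut) to 1.0 (fully open); "grip_force": force on a finger pad.
Only numpy, scipy, OpenCV 4.12 (cv2) and the standard library are available. Lean on these libraries where they do the work, as an engineer would, in place of code of your own. Each camera call takes 0.05 s, during which the arm holds its last target. There are 200 camera calls.

TASK

The hexagonal reed pan sits on an indexing stand locked by the sprung black knob at its centre: turn it two notches so that the chamber with the red dot points straight at the silver-headed microphone (not the yellow lamp), going the short way round. Go one notch at a time: pull the knob up, turn it one notch, let it snap fully home and let go of it completely for a moment, then take it afresh for the second notch. Leave the microphone, the lamp and everything on the flap where they are.

Things in the scene. Friction and masses are not known exactly. Their poses are not given: they have to be found in the camera images.
- stand: Fixed indexing stand: dark steel base 156 mm across; pan and knob turn on its vertical axis. Origin on the axis at bench level, z up. At pan 0 the red dot is on its -x side. Notches every 1.047 rad from pan 0. Microphone and lamp stand about 130 mm from the axis at +60 and -60 degrees from its +x axis (which is which varies): each two notches from the dot's start.
- pan (a joint): Turn of pan and knob together about the vertical axis, rad, counter-clockwise from above positive; near 0 at the start, stops at +-2.4. With the knob home in a notch it is locked with about +-0.05 rad of play; with the knob up it turns easily (under 0.1 Nm).
- knob (a joint): Knob's lift, m, 0 (home in a notch) to 0.016. From 0.008 up its cross pin clears the notches and the pan turns (pull to about 0.012). Let go between notches it rests at about 0.008; over a notch the spring snaps it to 0. Notch edges are rounded and catch the pin within about 0.1 rad. Pull about 6 N at 0, 11 N at 0.016.
- knob_grip (a point): On the axis at half height of the black hexagonal knob, 102 mm above the bench when home; moves and turns with it. Knob 36 mm across flats, 28 mm high (88 to 116 mm above the bench when home), on a neck 22 mm thick; pairs of flats face along the point's x and at 60 and 120 degrees to it. Pan's top with its ribs ends 64 mm up. The red dot is on the -x side.
- red_dot (a point): Red dot, 16 mm across, on the pan's top 66.5 mm from the axis, in the middle of one of the six sides, 63 mm above the bench. The pan is hexagonal pale maple, 150 mm across flats, with brass reed frames. Turns with the pan.
- mic: Tuner's microphone, loose, upright: black body with a round silver head 28 mm across on a round foot 48 mm across, 100 mm high. Origin under the foot's centre.
- lamp: Small inspection lamp, loose, upright: yellow shade 44 mm across on a round foot 48 mm across, 88 mm high. Origin under the foot's centre.
- reed1: Loose brass reed frame 40 x 14 x 4 mm on the walnut flap to the left (flap's top 60 mm above the bench). Origin under its centre.
- reed2: Another such reed frame on the flap.
- reed3: Another such reed frame on the flap.
- fork: Chrome tuning fork 133 mm long, lying on the flap. Origin under it, near the fork of the prongs.
- weight: Cast iron disc weight 72 mm across, 36 mm high, on the flap. Origin under its centre.
There are look-alikes about, which are no part of the job. There is more than one size of the stand; the one meant has the size given above. What is shaped like the mic but green is not meant.

How it is judged (in metres and radians):
On the way:
1. the knob is snapped home in the first notch on the short way to the microphone and let go (value of joint knob below 0.002 m and x of mic in the frame of knob_grip between -0.09 and -0.045 m and contact force between the fingers and stand below 0.1 N), for 0.2 s.
At the end, for the whole second after the job is handed in: The red dot's chamber points at the microphone (microphone within 18 mm of the line from the knob's axis through the dot, on the dot's side), the knob is snapped home (within 2 mm) and everything is at rest (value of joint knob below 0.002 m and x of mic in the frame of knob_grip below -0.1 m and y of mic in the frame of knob_grip between -0.018 and 0.018 m and velocity of joint pan between -0.05 and 0.05 rad/s); the robot touches nothing.
It fails at once if the microphone or the lamp is shifted (over 15 mm) or tipped (distance of any of mic, lamp from where it was at the start of the episode above 0.015 m or angle between any of mic, lamp's own z axis and vertical above 0.4 rad).
It fails at once if something on the flap is shifted (over 20 mm) (distance of any of reed1, reed2, reed3, fork, weight from where it was at the start of the episode above 0.02 m).
It also fails if it takes over 48 s, if anything falls off the work surface, if the arm or the gripper's body presses on something with over 40 N, if the wrist force passes 120 N, or if a joint passes its speed limit or range.

## Working session

There is one attempt and no reset: what is moved stays moved. The work goes in short steps, Python scripts to look and compute and a tool call to move; the robot and the scene stay as the last step left them, time stands still between calls to the robot, and variables do not carry over. Pictures are saved under pics/ and viewed, at most 10 in all, crops included, and the job is handed in when it is done.

Besides the shell and the picture viewer there is one more tool, called after "Call:" by a JSON object that holds its "op" and its "data", one argument or row to a line. step_arm: Moves the arm, as the interface text tells. Its arguments: {"type":"object","properties":{"commands":{"type":"string"},"newtons":{"type":"number"}},"required":["commands"]}

```bash
mkdir -p pics; cat > h.py <<'E'
from rig import *
import numpy as np, cv2
def ray(c,px):
    m=camera_model(c);K=np.array(m["mtx"]);R=np.array(m["rotation"]);e=np.array(m["eye"])
    x=(px[0]-K[0,2])/K[0,0];y=(px[1]-K[1,2])/K[1,1]
    if c=="wrist":
        r=np.hypot(x,y);s=np.sin(r)/r if r>1e-9 else 1
        d=np.array([x*s,y*s,np.cos(r)])
    else: d=np.array([x,y,1.])
    return e,R@d
def onz(c,px,z):
    e,d=ray(c,px);return (e+d*(z-e[2])/d[2]).round(1)
def save(c,n):
    im=capture(c);cv2.imwrite(f"pics/{n}.png",im[:,:,::-1]);return im
E
python3 - <<'E'
from h import *
print(sense())
a=save("top","top0");b=save("side","side0")
for c in("top","side"):
  m=camera_model(c);print(c,np.round(m["eye"]),np.round(m["rotation"],2).tolist())
  for l,z in(("knob_grip",102),("red_dot",63),("mic",0),("lamp",0),("stand",0)):
    for d in spot_point(c,l)[:3]: print(l,round(d["score"],2),np.round(d["xy"]),onz(c,d["xy"],z))
cv2.imwrite("pics/both.png",cv2.resize(np.vstack([a,b]),(450,600))[:,:,::-1]) if 0 else None
E
```

```text
{'time_s': 0.0, 'joints': array([ 9.44570994e-01,  3.13470932e-01,  1.49842220e+00, -1.69695844e-06,
        1.33103094e+00, -2.23403693e-01]), 'dq': array([-0.00122596,  0.00043228,  0.00090018, -0.00083036, -0.00076393,
        0.00065078]), 'tau': array([ 1.36968396e-03, -4.12268436e+01, -2.59742242e+01, -1.06070393e-04,
        4.07300729e-03,  4.25013070e-05]), 'eef_pos': array([205.67946529, 482.77606839, 247.7299623 ]), 'ee_rot': array([-2.73622426e-04,  2.00051588e-01,  9.79785139e-01, -6.06877444e-04]), 'force': array([-0.73831406,  0.36742628,  0.66800716]), 'wrist_torque': array([-0.03060103,  0.04262704,  0.03673092]), 'grip_force': 0.0, 'grip_width': 0.996307894185125}
top [ 372.  163. 1139.] [-0.05, 0.72, -0.7, 0.04]Traceback (most recent call last):
  File "<stdin>", line 7, in <module>
  File "h.py", line 12, in onz
    e,d=ray(c,px);return (e+d*(z-e[2])/d[2]).round(1)
        ~~~^^^^^^
  File "h.py", line 10, in ray
    return e,R@d
             ~^~
ValueError: matmul: Input operand 1 has a mismatch in its core dimension 0, with gufunc signature (n?,k),(k,m?)->(n?,m?) (size 3 is different from 4)
```

View pics/top0.png

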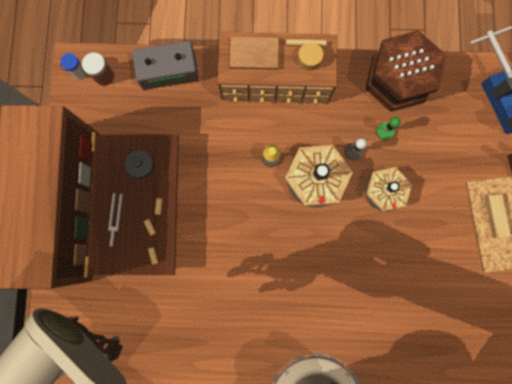

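View pics/side0.png

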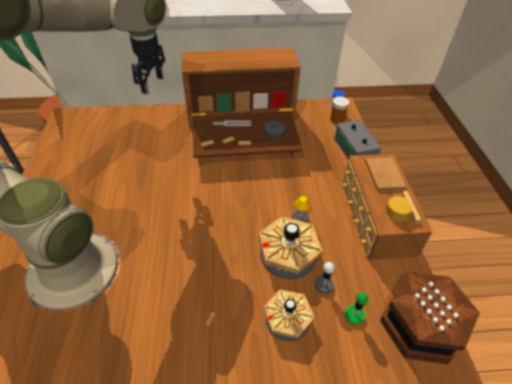

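The top picture shows two hexagonal pans, a large one at (321,175) and a small one at (389,188), plus the silver mic at (356,149), a green mic at (388,130) and the lamp at (271,156). The large pan fits the 156 mm stand, because its lamp and mic sit symmetrically about it. The side view agrees: large pan at (290,245), mic at (326,275), lamp at (302,208).

```bash
sed -i 's/R=np.array(m\["rotation"\])/R=Rot(m["rotation"])/' h.py; cat >> h.py <<'E'
from scipy.spatial.transform import Rotation as SR
def Rot(q):
    q=np.array(q)
    return q if q.shape==(3,3) else SR.from_quat(q[[1,2,3,0]]).as_matrix()
E
python3 - <<'E'
from h import *
a=capture("top");b=capture("side")
for c in("top","side"):
  for l,z in(("knob_grip",102),("red_dot",63),("mic",0),("lamp",0),("stand",0)):
    for d in spot_point(c,l)[:3]: print(c,l,round(d["score"],2),np.round(d["xy"]),onz(c,d["xy"],z))
  for d in trace(c,"stand")[:3]: print(c,"mask",round(d["score"],2),np.round(d["rect"]))
crop=np.hstack([cv2.resize(a[100:230,240:420],(540,390),interpolation=cv2.INTER_CUBIC)])
cv2.imwrite("pics/crop.png",crop[:,:,::-1])
E
```

```text
top knob_grip 0.8 [321. 172.] [571.8   7.5 102. ]
top knob_grip 0.65 [391. 187.] [ 539.7 -165.2  102. ]
top red_dot 0.63 [320. 199.] [510.    1.7  63. ]
top red_dot 0.59 [392. 206.] [ 496.  -180.3   63. ]
top mic 0.87 [353. 152.] [648.4 -94.6   0. ]
top mic 0.52 [384. 133.] [ 705.8 -181.2    0. ]
top lamp 0.65 [270. 159.] [623.3 130.8   0. ]
top stand 0.69 [388. 190.] [ 547.  -187.9    0. ]
top stand 0.63 [316. 179.] [570.8   5.    0. ]
top mask 0.86 [320. 176.  67.  65.]
top mask 0.69 [388. 188.  43.  43.]
top mask 0.35 [317. 177.  66.  64.]
side knob_grip 0.74 [292. 301.] [ 547.  -186.8  102. ]
side knob_grip 0.53 [292. 231.] [575.9   5.5 102. ]
side red_dot 0.79 [268. 316.] [ 494.9 -197.3   63. ]
side red_dot 0.57 [264. 244.] [504.9  -1.2  63. ]
side red_dot 0.22 [244. 143.] [480.7 406.6  63. ]
side mic 0.74 [324. 286.] [ 654.1 -100.1    0. ]
side mic 0.68 [353. 315.] [ 708.5 -182.4   -0. ]
side mic 0.51 [297. 215.] [620.8 141.7   0. ]
side lamp 0.74 [299. 216.] [628.1 136.1   0. ]
side stand 0.96 [286. 254.] [569.5   4.9   0. ]
side stand 0.8 [288. 319.] [ 549.2 -181.4    0. ]
side mask 0.67 [289. 249.  66.  61.]
side mask 0.59 [290. 315.  51.  50.]
side mask 0.18 [302. 209.  20.  28.]
```

View pics/crop.png

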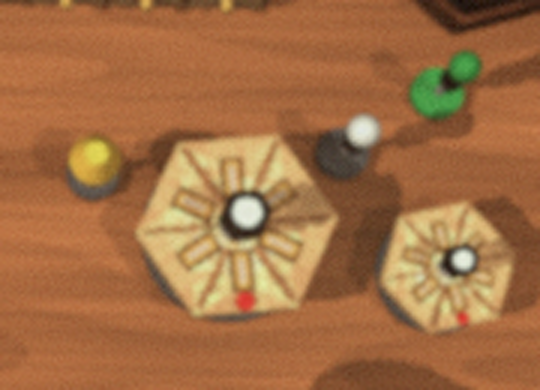

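```bash
cat >> h.py <<'E'
def delta(p,th):
    "tool-axis shift (cm) and turn to TCP p (mm), tool y at world angle th, pointing down"
    s=sense();q=s["ee_rot"];R=SR.from_quat(q[[1,2,3,0]])
    y=np.array([np.cos(th),np.sin(th),0]);z=np.array([0,0,-1.]);x=np.cross(y,z)
    T=SR.from_matrix(np.c_[x,y,z])
    print("cm",(R.inv().apply(np.array(p)-s["eef_pos"])/10).round(2),"rot",(R.inv()*T).as_rotvec().round(3))
E
python3 -c "
from h import *
delta([572.5,6,248],0.115)"
```

```text
cm [-5.243e+01 -2.951e+01  3.000e-02] rot [0.    0.    1.053]
```

Call:
{"op": "step_arm", "data": {
  "commands": "1 -52.4 -29.5 0 0 0 1.05;1 -52.4 -29.5 0 0 0 1.05;1 -52.4 -29.5 0 0 0 1.05;1 -52.4 -29.5 0 0 0 1.05;1 -52.4 -29.5 0 0 0 1.05;1 -52.4 -29.5 0 0 0 1.05;1 -52.4 -29.5 0 0 0 1.05;1 -52.4 -29.5 0 0 0 1.05;1 -52.4 -29.5 0 0 0 1.05;1 -52.4 -29.5 0 0 0 1.05;1 -52.4 -29.5 0 0 0 1.05;1 -52.4 -29.5 0 0 0 1.05;1 -52.4 -29.5 0 0 0 1.05;1 -52.4 -29.5 0 0 0 1.05;1 -52.4 -29.5 0 0 0 1.05;1 -52.4 -29.5 0 0 0 1.05;1 -52.4 -29.5 0 0 0 1.05;1 -52.4 -29.5 0 0 0 1.05;1 -52.4 -29.5 0 0 0 1.05;1 -52.4 -29.5 0 0 0 1.05"
}}

```text
time_s: 2.52
eef_pos: [571.9, 7.2, 248.6]
ee_rot: [0.0, 0.664, 0.748, 0.0]
force: [-0.1, 0.2, -1.0]
grip_width: 0.996
grip_force: 0.0
```

```bash
python3 - <<'E'
from h import *
s=sense();print(s["time_s"],s["eef_pos"].round(1),s["ee_rot"].round(3),s["joints"].round(2))
m=camera_model("wrist");print(m)
save("wrist","w1")
for l,z in(("knob_grip",102),("red_dot",63),("mic",0),("lamp",0),("stand",0)):
    for d in spot_point("wrist",l)[:3]: print(l,round(d["score"],2),np.round(d["xy"]),onz("wrist",d["xy"],z))
E
```

```text
2.5167 [571.9   7.2 248.6] [0.    0.664 0.748 0.   ] [-0.19  0.42  1.35  0.    1.37 -0.31]
{'mtx': array([[297.31863964,   0.        , 251.21702992],
       [  0.        , 297.31863964, 191.39905685],
       [  0.        ,   0.        ,   1.        ]]), 'eye': array([563.10458798,  79.25393071, 375.10898881]), 'rotation': array([0.14282422, 0.98794495, 0.05914273, 0.00825576])}
knob_grip 0.88 [254. 184.] [573.9   6.9 102. ]
knob_grip 0.8 [214. 310.] [ 546.6 -149.9  102. ]
red_dot 0.83 [182. 304.] [ 500.9 -179.2   63. ]
red_dot 0.82 [191. 171.] [506.1   2.7  63. ]
mic 0.7 [301. 242.] [655.6 -97.6   0. ]
mic 0.56 [325. 295.] [ 711.4 -186.3    0. ]
lamp 0.72 [307.  74.] [627.5 128.1   0. ]
lamp 0.69 [192. 174.] [496.6 -16.4   0. ]
stand 0.72 [253. 163.] [574.6   6.6   0. ]
stand 0.67 [221. 283.] [ 548.4 -179.3    0. ]
```

View pics/w1.png

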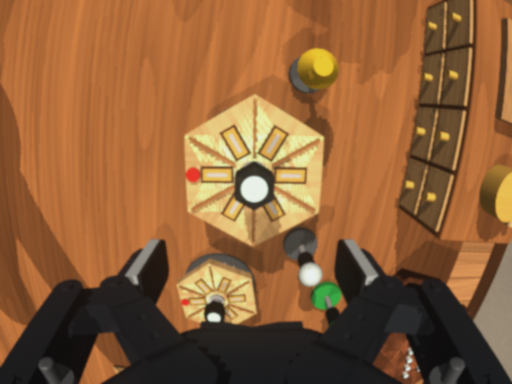

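The wrist picture shows the big pan's knob at (254,185), its dot at (193,174), the mic foot at (300,245) and the lamp at (316,68). I'll refine the axis and dot by colour.

```bash
python3 - <<'E'
from h import *
im=cv2.imread("pics/w1.png").astype(int)
B,G,R=im[...,0],im[...,1],im[...,2]
def cen(m,box):
    k=np.zeros(m.shape,bool);k[box[1]:box[3],box[0]:box[2]]=1;ys,xs=np.nonzero(m&k);return np.array([xs.mean(),ys.mean()]),len(xs)
dot,n=cen((R>130)&(G<80)&(B<80),(180,155,210,195));print(dot,n,onz("wrist",dot,63))
w,n=cen((B>150)&(R>150),(232,165,275,205));print(w,n,onz("wrist",w,116))
# pan outline: polygon fit
g=(R>110)&(G>75)
d=trace("wrist","stand");
for t in d[:2]: print(t["score"],t["rect"])
k=onz("wrist",w,116);p=onz("wrist",dot,63);v=k-p;print("yaw",np.arctan2(v[1],v[0]),np.hypot(*v[:2]))
E
```

```text
[192.79259259 174.38518519] 135 [508.6  -1.3  63. ]
[253.41247834 188.64644714] 577 [574.    5.4 116. ]
0.97 [254.6, 171.2, 143.4, 151.0]
yaw 0.1020903217393459 65.74229992934532
```

```bash
python3 -c "
from h import *
delta([574,6,100],0.102)"
```

```text
cm [-0.05  0.17 14.83] rot [0.    0.    0.016]
```

Call:
{"op": "step_arm", "data": {
  "commands": "1 -0.05 0.2 4 0 0 0.016;1 -0.05 0.2 8 0 0 0.016;1 -0.05 0.2 11 0 0 0.016;1 -0.05 0.2 13 0 0 0.016;1 -0.05 0.2 14.8 0 0 0.016;1 -0.05 0.2 14.8 0 0 0.016;1 -0.05 0.2 14.8 0 0 0.016;0.3 -0.05 0.2 14.8 0 0 0.016;0.3 -0.05 0.2 14.8 0 0 0.016;0.3 -0.05 0.2 14.8 0 0 0.016;0.3 -0.05 0.2 14.8 0 0 0.016;0.3 -0.05 0.2 14.8 0 0 0.016;0.3 -0.05 0.2 14.8 0 0 0.016;0.3 -0.05 0.2 14.8 0 0 0.016;0.3 -0.05 0.2 14.8 0 0 0.016",
  "newtons": 50
}}

```text
time_s: 4.12
eef_pos: [574.5, 5.9, 101.2]
ee_rot: [0.0, 0.67, 0.742, 0.0]
force: [-2.0, 0.3, 5.9]
grip_width: 0.411
grip_force: 50.2
```

Call:
{"op": "step_arm", "data": {
  "commands": "0.3 0 0 -0.4 0 0 0;0.3 0 0 -0.8 0 0 0;0.3 0 0 -1.2 0 0 0;0.3 0 0 -1.2 0 0 0;0.3 0 0 -1.2 0 0 0"
}}

```text
time_s: 4.53
eef_pos: [574.4, 5.9, 112.1]
ee_rot: [0.0, 0.67, 0.742, 0.0]
force: [4.9, -0.9, -9.2]
grip_width: 0.417
grip_force: 51.0
```

Call:
{"op": "step_arm", "data": {
  "commands": "0.3 0 0 -1.2 0 0 -0.1;0.3 0 0 -1.2 0 0 -0.2;0.3 0 0 -1.2 0 0 -0.3;0.3 0 0 -1.2 0 0 -0.4;0.3 0 0 -1.2 0 0 -0.5;0.3 0 0 -1.2 0 0 -0.6"
}}

```text
time_s: 5.03
eef_pos: [573.8, 6.0, 121.4]
ee_rot: [-0.001, 0.419, 0.908, -0.0]
force: [14.2, -0.0, -27.5]
grip_width: 0.412
grip_force: 64.1
```

My last rows lifted from the new commanded pose, so the knob now sits at its upper stop. I'll ease down 7 mm and continue the turn.

Call:
{"op": "step_arm", "data": {
  "commands": "0.3 0 0 0.7 0 0 0;0.3 0 0 0.7 0 0 -0.1;0.3 0 0 0.7 0 0 -0.2;0.3 0 0 0.7 0 0 -0.3;0.3 0 0 0.7 0 0 -0.4;0.3 0 0 0.7 0 0 -0.45;0.3 0 0 0.7 0 0 -0.45;0.3 0 0 0.7 0 0 -0.45"
}}

```text
time_s: 5.7
eef_pos: [573.9, 5.8, 116.8]
ee_rot: [-0.001, 0.209, 0.978, -0.0]
force: [3.7, -0.6, -9.5]
grip_width: 0.408
grip_force: 66.3
```

```bash
python3 - <<'E'
from h import *
s=sense();q=s["ee_rot"];y=Rot(q)[:,1];print(s["time_s"],np.arctan2(y[1],y[0]),s["force"],s["wrist_torque"],s["eef_pos"])
im=save("wrist","w2");R,G,B=[im[...,i].astype(int) for i in range(3)]
m=(R>130)&(G<80)&(B<80)
n,_,st,c=cv2.connectedComponentsWithStats(m.astype(np.uint8))
for i in range(1,n):
  if st[i,4]>25: print(c[i],st[i,4],onz("wrist",c[i],63))
E
```

```text
5.7 1.1506991492998602 [ 3.6665577  -0.57017067 -9.48256013] [-0.99540101 -0.17500229 -0.0181882 ] [573.92512633   5.80355658 116.78131774]
[4.875   3.46875] 32 [ 333.8 -101.7   63. ]
[508.         139.39393939] 33 [601.2 222.3  63. ]
[453.92592593 162.33333333] 27 [596.5 158.2  63. ]
[438.34375 171.59375] 32 [597.5 142.4  63. ]
[153.51421189 218.40310078] 387 [546.8 -54.2  63. ]
[ 23.66666667 219.23333333] 60 [ 501.6 -167.5   63. ]
[ 17.67924528 363.8490566 ] 53 [ 645.6 -356.7   63. ]
```

Call:
{"op": "step_arm", "data": {
  "commands": "0.3 0 0 0.4 0 0 0;0.3 0 0 0.8 0 0 0;0.3 0 0 1.1 0 0 0;0.3 0 0 1.1 0 0 0;1 0 0 1.1 0 0 0;1 0 0 1.1 0 0 0;1 0 0 1.1 0 0 0;1 0 0 1.1 0 0 0;1 0 0 1.1 0 0 0;1 0 0 1.1 0 0 0;1 0 0 1.1 0 0 0;1 0 0 1.1 0 0 0"
}}

```text
time_s: 6.75
eef_pos: [574.3, 6.0, 106.3]
ee_rot: [0.0, 0.208, 0.978, 0.0]
force: [0.6, 0.0, 0.1]
grip_width: 0.998
grip_force: 0.0
```

```bash
python3 - <<'E'
from h import *
s=sense();q=s["ee_rot"];y=Rot(q)[:,1];print(s["time_s"],np.arctan2(y[1],y[0]),s["force"],s["eef_pos"],s["grip_width"])
im=save("wrist","w3");R,G,B=[im[...,i].astype(int) for i in range(3)]
m=(R>130)&(G<80)&(B<80)
n,_,st,c=cv2.connectedComponentsWithStats(m.astype(np.uint8))
for i in range(1,n):
  if st[i,4]>100: print(c[i],st[i,4],onz("wrist",c[i],63))
a=capture("side");cv2.imwrite("pics/side3.png",cv2.resize(a[190:350,230:370],(560,640)[:1]+(600,),interpolation=cv2.INTER_CUBIC)[:,:,::-1])
for d in spot_point("wrist","knob_grip")[:1]: print(d,onz("wrist",d["xy"],102))
delta([574,6,100],1.149)
E
```

```text
6.75 1.1519929278827994 [0.60481901 0.02084243 0.09959629] [574.29492554   5.95741651 106.33290446] 0.9976463929706686
[476.69070209 160.10056926] 527 [598.5 173.1  63. ]
[147.72183908 223.77011494] 435 [546.7 -54.4  63. ]
{'xy': [30.5, 275.9], 'score': 0.57} [ 537.4 -136.3  102. ]
cm [ 0.03 -0.01  0.63] rot [ 0.    -0.     0.003]
```

View pics/w3.png

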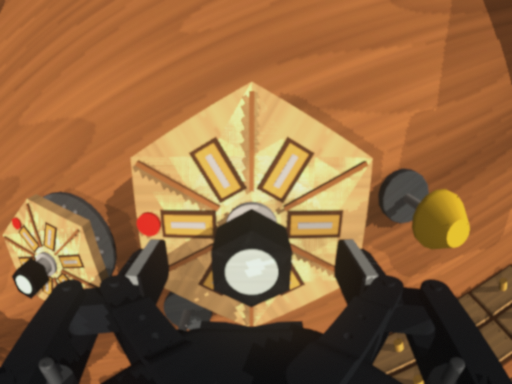

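The wrist picture shows the fingers wide open and clear, the knob's white cap at (251,270) and the dot at (148,224). I'll check the knob's height from where the cap appears.

```bash
python3 - <<'E'
from h import *
im=cv2.imread("pics/w3.png").astype(int);m=(im.min(2)>130);k=m*0;k[235:305,215:290]=1
ys,xs=np.nonzero(m&(k>0));p=[xs.mean(),ys.mean()];print(p,len(xs))
for z in(112,116,120,124,128):print(z,onz("wrist",p,z))
E
```

```text
[np.float64(251.35632183908046), np.float64(271.82027168234066)] 1914
112 [577.    5.2 112. ]
116 [574.7   6.3 116. ]
120 [572.5   7.3 120. ]
124 [570.2   8.3 124. ]
128 [567.9   9.3 128. ]
```

The cap height matches a home knob (about 116 mm), and the fingers have been off it. Now I take it afresh, pull 12 mm and turn the second notch.

Call:
{"op": "step_arm", "data": {
  "commands": "1 0 0 0.3 0 0 0;1 0 0 0.6 0 0 0;1 0 0 0.6 0 0 0;0.3 0 0 0.6 0 0 0;0.3 0 0 0.6 0 0 0;0.3 0 0 0.6 0 0 0;0.3 0 0 0.6 0 0 0;0.3 0 0 0.6 0 0 0;0.3 0 0 0.6 0 0 0;0.3 0 0 0.6 0 0 0;0.3 0 0 0.6 0 0 0;0.3 0 0 0.2 0 0 0;0.3 0 0 -0.2 0 0 0;0.3 0 0 -0.6 0 0 0;0.3 0 0 -0.7 0 0 0;0.3 0 0 -0.7 0 0 0",
  "newtons": 60
}}

```text
time_s: 8.23
eef_pos: [574.2, 5.9, 113.1]
ee_rot: [-0.0, 0.208, 0.978, -0.0]
force: [3.7, -1.1, -9.1]
grip_width: 0.411
grip_force: 60.7
```

Call:
{"op": "step_arm", "data": {
  "commands": "0.3 0 0 0 0 0 -0.1;0.3 0 0 0 0 0 -0.2;0.3 0 0 0 0 0 -0.3;0.3 0 0 0 0 0 -0.4;0.3 0 0 0 0 0 -0.5;0.3 0 0 0 0 0 -0.6;0.3 0 0 0 0 0 -0.7;0.3 0 0 0 0 0 -0.8;0.3 0 0 0 0 0 -0.9;0.3 0 0 0 0 0 -1;0.3 0 0 0 0 0 -1.055;0.3 0 0 0 0 0 -1.055;0.3 0 0 0 0 0 -1.055"
}}

```text
time_s: 9.32
eef_pos: [574.3, 5.8, 113.0]
ee_rot: [-0.0, -0.312, 0.95, -0.0]
force: [3.5, -2.0, -9.7]
grip_width: 0.413
grip_force: 60.8
```

```bash
python3 - <<'E'
from h import *
s=sense();q=s["ee_rot"];y=Rot(q)[:,1];print(s["time_s"],np.arctan2(y[1],y[0]),s["joints"].round(2))
im=save("wrist","w4");R,G,B=[im[...,i].astype(int) for i in range(3)]
m=(R>130)&(G<80)&(B<80)
n,_,st,c=cv2.connectedComponentsWithStats(m.astype(np.uint8))
for i in range(1,n):
  if st[i,4]>100: p=onz("wrist",c[i],63);print(c[i],st[i,4],p,np.arctan2(p[1]-6,p[0]-574))
E
```

```text
9.3167 2.2051521628227935 [-0.19  0.55  1.51 -0.    1.08 -2.4 ]
[150.98727735 219.53435115] 393 [613.1 -47.6  63. ] -0.9405594385391614
```

Call:
{"op": "step_arm", "data": {
  "commands": "0.3 0 0 0.4 0 0 0;0.3 0 0 0.8 0 0 0;0.3 0 0 1.1 0 0 0;0.3 0 0 1.1 0 0 0;1 0 0 1.1 0 0 0;1 0 0 1.1 0 0 0;1 0 0 1.1 0 0 0;1 0 0 1.1 0 0 0;1 0 0 1.1 0 0 0;1 0 0 1.1 0 0 0;1 0 0 1.1 0 0 0;1 0 0 -2 0 0 0;1 0 0 -5 0 0 0;1 0 0 -9 0 0 0;1 0 0 -13 0 0 0;1 0 0 -13 0 0 0;1 0 0 -13 0 0 0"
}}

```text
time_s: 10.78
eef_pos: [574.9, 5.9, 245.4]
ee_rot: [0.002, -0.313, 0.95, -0.001]
force: [0.1, 0.4, -0.8]
grip_width: 1.003
grip_force: 0.0
```

```bash
python3 - <<'E'
from h import *
im=save("wrist","w5");R,G,B=[im[...,i].astype(int) for i in range(3)]
m=(R>130)&(G<80)&(B<80)
n,_,st,c=cv2.connectedComponentsWithStats(m.astype(np.uint8))
for i in range(1,n):
  if st[i,4]>60: p=onz("wrist",c[i],63);print(c[i],st[i,4],p,np.arctan2(p[1]-6,p[0]-574))
for l,z in(("knob_grip",102),("mic",0),("lamp",0)):
    for d in spot_point("wrist",l)[:3]: print(l,round(d["score"],2),np.round(d["xy"]),onz("wrist",d["xy"],z))
E
```

```text
[43.5   86.875] 64 [ 632.  -262.3   63. ] -1.3578964716963342
[ 53.21538462 149.50769231] 65 [ 689.4 -208.3   63. ] -1.0768271314012152
[190.32278481 172.9556962 ] 158 [611.  -47.2  63. ] -0.9631044871026101
[ 12.80526316 225.43684211] 190 [ 837.1 -231.4   63. ] -0.734094570842499
[117.59090909 255.95454545] 66 [757.5 -67.7  63. ] -0.3819149591463101
knob_grip 0.98 [253. 184.] [571.7   7.2 102. ]
knob_grip 0.74 [126.  53.] [ 539.8 -163.3  102. ]
mic 0.91 [158. 164.] [643.4 -91.1   0. ]
mic 0.56 [ 88. 164.] [ 706.5 -179.     0. ]
lamp 0.87 [300. 248.] [627.1 132.7   0. ]
```

View pics/w5.png

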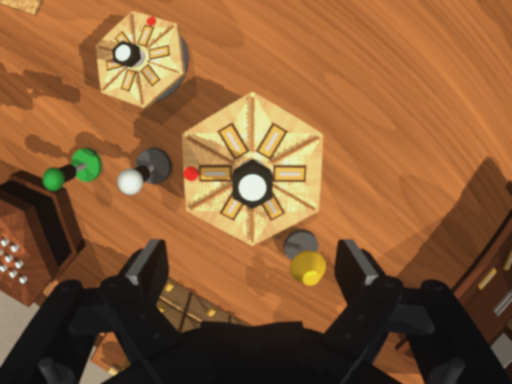

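The dot at (191,173) points at the silver mic's foot (153,165), and the lamp foot at (300,245) looks unmoved. One last check of the knob's height before handing in.

```bash
python3 - <<'E'
from h import *
im=cv2.imread("pics/w5.png").astype(int);m=(im.min(2)>150);k=m*0;k[165:205,232:275]=1
ys,xs=np.nonzero(m&(k>0));p=[xs.mean(),ys.mean()];print(p,len(xs))
for z in(112,116,124):print(z,onz("wrist",p,z))
E
```

```text
[np.float64(251.87792642140468), np.float64(187.75752508361205)] 598
112 [572.9   7.3 112. ]
116 [572.    6.6 116. ]
124 [570.2   5.2 124. ]
```

Call:
{"op": "step_arm", "data": {
  "commands": "1 0 0 4 0 0 0;1 0 0 8 0 0 0;1 0 0 12 0 0 0;1 0 0 13.9 0 0 0;1 0 0 13.9 0 0 0;1 0 0 13.9 0 0 0"
}}

```text
time_s: 11.48
eef_pos: [573.9, 6.0, 103.7]
ee_rot: [-0.001, -0.313, 0.95, 0.001]
force: [0.8, -0.4, 1.3]
grip_width: 0.997
grip_force: 0.0
```

```bash
python3 - <<'E'
from h import *
print(sense()["eef_pos"])
im=save("wrist","w6").astype(int);m=(im.min(2)>130);k=m*0;k[235:305,215:290]=1
ys,xs=np.nonzero(m&(k>0));p=[xs.mean(),ys.mean()];print(p,len(xs))
for z in(112,116,120,124):print(z,onz("wrist",p,z))
E
```

```text
[573.94840396   5.95142719 103.6559376 ]
[np.float64(250.2293388429752), np.float64(275.45196280991735)] 1936
112 [578.5   8.8 112. ]
116 [576.4   7.2 116. ]
120 [574.3   5.7 120. ]
124 [572.3   4.2 124. ]
```

Compared with the untouched start view and the first-notch view, the knob sits at its home height. I'll raise the arm and hand in.

Call:
{"op": "step_arm", "data": {
  "commands": "1 0 0 -3 0 0 0;1 0 0 -7 0 0 0;1 0 0 -11 0 0 0;1 0 0 -14 0 0 0;1 0 0 -14 0 0 0;1 0 0 -14 0 0 0"
}}

```text
time_s: 12.03
eef_pos: [575.0, 5.8, 247.6]
ee_rot: [0.003, -0.313, 0.95, -0.002]
force: [0.2, -1.1, 0.4]
grip_width: 1.0
grip_force: 0.0
```

```bash
python3 -c "
from rig import *
print(finish_job())"
```

```text
the job is handed in; nothing more can be done
None
```

I turned the pan two notches the short way, letting go of the knob fully in between, and handed the job in at about 12 s. By camera, the red dot points at the silver microphone and the knob is home. The judging result wasn't shown.

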